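# Read a parcel's label, then the tag inside a covered stock bin

## Robot

A 6-joint arm with a two-finger parallel gripper is mounted at the origin on the work surface. World frame = base frame: x ahead of the robot, y to its left, z up, the work surface at z = 0. Lengths are in m, angles in rad, forces in N, time in s.
With the tool pointing down it reaches from about 0.375 to 0.9 m from the base axis. Payload 3.1 kg.
Tool frame: the origin (TCP) lies between the finger pads; the fingertips stand 25 mm ahead of it and the grasp point (between the pads) lies 6 mm ahead of it; x points along the fingers, y is the direction in which the jaws open and shut, and the axes are right-handed (so a half turn about x gives the same grasp; the last joint's range is limited). The gripper opens to 85 mm and grips with 20 to 120 N. Pads are 22 mm wide; open, the fingers measure 114 mm over their backs; the gripper's body (76 mm by 85 mm) begins 54 mm behind the grasp point. The pads swing forward as they close: fully open they stand 13 mm farther back than shut.
Start: joints at [-1.435, 0.527, 1.433, -0, 1.181, -0.178], TCP at [0.193, -0.594, 0.256] pointing down, gripper open.
Joint ranges: [-3.08, 3.08], [-0.75, 2.2], [0.22, 2.44], [-1.43, 4.57], [0, 2.65], [-2.85, 2.85]. Speed limits (rad/s): [2.79, 2.79, 3.14, 3.14, 3.14, 3.14].

## Interface

Orientations are given as a unit quaternion [x, y, z, w].
In Python, from station import manip, viewer, workorder gives the robot as it stands.
- The arm moves only by the shell command python3 -m crank 'ROWS' [FORCE]. ROWS is JSON, one flat list of numbers, 5 for each row, row after row: the opening, from 0 (shut) to 1 (fully open), then the shift along the world's x, y, z in mm, then the turn about the world's z in rad. A call has 1 to 10 rows; each row is the pose to reach, as a shift and turn from the pose commanded when the call began; what a row does not reach only later rows make up. A row lasts 1/8 s, in which the tool goes at most 62.5 mm and 10.7 degrees, less where a joint would pass 70% of its speed; a pose out of reach is approached as far as the arm can. A call with a gripper value outside its range is refused whole. The fingers move at their own pace and stop on an object; FORCE is the grip in N (left out, the last holds). Time passes only in rows, so rows that repeat a pose let the fingers close. It gives the time, the measured TCP pose, the force and the opening at its end, in the units of the state.
- manip.sense(): the state, without advancing time (a new reading comes with each control period).
- viewer.snapshot(name): name is "side" or "top" or "wrist"; returns a dict with "img" (400x640x3 uint8, red, green, blue), "range_z" (400x640 float32, m along the optical axis (not along the pixel's ray), 0 where there is no reading), "fx", "fy", "cx", "cy" (pixels), "origin" and "attitude" of the camera in the world. Camera axes: x right, y down, z forward; pixel columns grow to the right and rows downward; lengths in m; the calibration is good to about 2 mm. A picture is of the moment at which its call begins.
- workorder.sign_off(): hands the job in, once; it reports no verdict.
The state is a dict: "t": time; "q": joint angles; "qd": joint speeds; "tau": joint torques, N m; "tcp_pos": TCP position; "tool_rot": TCP orientation; "force": force on the tool from outside, world axes, zero at the start; "ft_torque": the same for the moment, N m; "finger_gap": opening from 0.0 (shut) to 1.0 (fully open).
Only numpy, scipy, OpenCV 4.12 (cv2) and the standard library are available. Lean on these libraries where they do the work, as an engineer would, in place of code of your own. Each camera call takes 0.05 s, during which the arm holds its last target.

## Task

Pick up the long wand reader by its handle, point its nose at the label on top of the labelled parcel from a few centimetres away and hold it steady there for a good second, touching nothing. Then tilt the wand and pass its nose diagonally down through the narrow opening in the stock bin's clear cover, until the nose is well in under the closed part of the cover, close to the paper tag inside. Finish while still holding the wand there in the gripper, motionless and clear of the bin and all in it; do not bump the bin hard, and leave the parcels, gourds and tape where they stand.

Things in the scene. Friction and masses are not known exactly. Their poses are not given: they have to be found in the camera images.
- wand: wand reader, 290 mm long, about 180 g, nose roughly towards the robot. Grey flat-sided handle 120 long x 28 wide (y) x 34 high (z), then 14 mm dia. steel tube, then black nose 22 dia. x 25 long. x axis: handle to nose; z up as it lies. Origin: centre of handle's underside (handle x -60 to +60); centre of mass 5 to 15 ahead. Grip the handle's middle across its 28 width; centreline 17 above underside.
- wand_nose (a point): centre of the front face of the wand's nose, 230 mm ahead of the wand's origin, 17 above its underside, on the centreline; axes as the wand's. It reads a label whose centre lies 30 to 100 mm straight ahead of it (along the wand's x), within 18 mm of the centreline sideways and up-down; any slant will do.
- parcel_labelled: loose cardboard parcel, 130 (x) x 90 (y) x 70 mm high, the only one with a paper label with bars. Origin: centre of underside.
- label (a point): centre of the paper label (60 x 50 mm), flat on the top of the labelled parcel, 70 mm above its underside; z up.
- bin: fixed plywood bin, outside 260 (x) x 200 (y) x 135 mm high, walls and floor 8 thick, with a 5 mm clear cover (upper face 135 above the table). The cover is closed but for one opening near its +x end, rimmed by a thin aluminium line. The opening end (+x) points away from the robot, within 50 deg. Inside, gourds at y = +-63 (up to 90 high, 50 across); the middle lane, 70 wide, is free but for the tag's box. Origin: centre of underside.
- opening (a point): centre of the opening in the cover, at its upper face: 65 mm from the bin's centre along the bin's +x, 135 mm above its underside. The opening measures 70 mm along the bin's x and 60 mm along its y. Axes as the bin's.
- tag (a point): centre of the paper tag (40 x 45 mm) lying face up on a fixed low box (56 x 60 mm, top 28 above the bin's underside) inside the bin, under the closed part of the cover, 150 mm from the opening's centre along the bin's -x. It is read when the wand's nose is within 85 mm of it.
- parcel_plain: cardboard parcel of the same size as the labelled one (130 x 90 x 70), brown tape on top and no label. Leave alone. Origin: centre of underside.
- parcel_flat: flat taped cardboard parcel, 90 x 110 x 45, no label. Leave alone. Origin: centre of underside.
- gourd_big: dried bottle gourd standing on its base, 84 across, 150 high. Leave alone. Origin: centre of underside.
- gourd_mid: dried bottle gourd standing, 67 across, 120 high. Leave alone. Origin: centre of underside.
- gourd_small: dried bottle gourd standing, 50 across, 90 high. Leave alone. Origin: centre of underside.
- tape_roll: roll of brown packing tape lying flat, 96 across, 45 high. Leave alone. Origin: centre of underside.

How it is judged:
On the way:
1. the held wand is aimed at the label of the labelled parcel, steady, touching nothing but the gripper (contact force between wand and the fingers above 1 N and contact force between wand and table below 0.1 N and contact force between wand and parcel_labelled below 0.1 N and contact force between wand and parcel_plain below 0.1 N and contact force between wand and bin below 0.1 N and x of label in the frame of wand_nose between 0.03 and 0.1 m and y of label in the frame of wand_nose between -0.018 and 0.018 m and z of label in the frame of wand_nose between -0.018 and 0.018 m and linear speed of wand below 0.03 m/s), for 0.8 s.
At the end, for the whole second after the job is handed in: The wand is held in the gripper, still (under 20 mm/s), touching neither bin nor table; its nose is inside the bin, at least 30 mm in past the opening's edge under the closed cover, at least 15 mm below the cover's underside, and within 85 mm of the tag (contact force between wand and the fingers above 1 N and contact force between wand and bin below 0.1 N and contact force between wand and table below 0.1 N and linear speed of wand below 0.02 m/s and angular speed of wand below 0.15 rad/s and x of wand_nose in the frame of bin between -0.118 and 0 m and y of wand_nose in the frame of bin between -0.088 and 0.088 m and z of wand_nose in the frame of bin between 0.012 and 0.115 m and distance between wand_nose and tag below 0.085 m); the arm keeps its last pose, push and grip.
It fails at once if the bin is hit or pressed with more than 20 N (contact force between bin and anything else above 20 N).
It fails at once if the labelled parcel is pushed more than 20 mm (distance of parcel_labelled from where it was at the start of the episode above 0.02 m).
It fails at once if a bystander is pushed more than 25 mm or toppled (distance of any of parcel_plain, parcel_flat, gourd_big, gourd_mid, gourd_small, tape_roll from where it was at the start of the episode above 0.025 m or angle between any of parcel_plain, parcel_flat, gourd_big, gourd_mid, gourd_small, tape_roll's own z axis and vertical above 0.4 rad).
It also fails if it takes over 59 s, if anything falls off the work surface, if the arm or the gripper's body presses on something with over 40 N, if the wrist force passes 120 N, or if a joint passes its speed limit or range.

## Working session

There is one attempt and no reset: what is moved stays moved. The work goes in short steps, Python scripts to look and compute and a shell command to move; the robot and the scene stay as the last step left them, time stands still between calls to the robot, and variables do not carry over. Pictures are saved under pics/ and viewed, and the job is handed in when it is done.

```bash
mkdir -p pics; ls; cat > h.py <<'E'
import numpy as np, cv2
from scipy.spatial.transform import Rotation as R
from station import manip, viewer
def snap(n,f):
    s=viewer.snapshot(n); cv2.imwrite(f'pics/{f}.png',s['img'][:,:,::-1]); np.savez(f'pics/{f}.npz',**s); return s
def load(f): return dict(np.load(f'pics/{f}.npz'))
def rot(s):
    a=np.array(s['attitude'],float); return a if a.shape==(3,3) else R.from_quat(a).as_matrix()
def pt(s,u,v,z=None):
    d=rot(s)@np.array([(u-s['cx'])/s['fx'],(v-s['cy'])/s['fy'],1.]); o=np.array(s['origin'])
    return o+d*(s['range_z'][int(v),int(u)] if z is None else (z-o[2])/d[2])
def px(s,p):
    c=rot(s).T@(np.array(p)-s['origin']); return s['cx']+s['fx']*c[0]/c[2], s['cy']+s['fy']*c[1]/c[2]
E
python3 - <<'E'
from h import *
for n in('side','top','wrist'):
    s=snap(n,n+'0'); print(n,s['origin'],s['attitude'],s['fx'])
print(manip.sense())
E
python3 -m crank --help
```

```text
pics
side [-0.08203746  0.6216756   0.99959108] [-0.33425357  0.86073739 -0.35510844  0.14595786] 471.07972229438917
top [ 0.44625714 -0.04164123  0.98259783] [-0.70261311  0.70780045 -0.04622445  0.05671543] 365.8327243381227
wrist [ 0.27005452 -0.56996158  0.37242672] [ 0.79903039 -0.58057944 -0.09258176  0.12612128] 360.1002067475577
{'t': 0.15, 'q': array([-1.43549353e+00,  5.28244077e-01,  1.43360659e+00,  1.19063629e-05,
        1.18142955e+00, -1.78463053e-01]), 'qd': array([ 0.00047483, -0.00254248, -0.00310321,  0.0007429 ,  0.00183472,
        0.00111626]), 'tau': array([ 5.30558918e-04, -4.42746520e+01, -1.78274274e+01, -2.70538230e-04,
        5.61560970e-03, -1.80601411e-06]), 'tcp_pos': array([ 0.19288436, -0.59395291,  0.2555641 ]), 'tool_rot': array([ 0.69843964,  0.11107328, -0.6984061 ,  0.10988045]), 'force': array([-0.39779937,  0.31702623, -0.05550973]), 'ft_torque': array([-0.00703401, -0.01318713,  0.0405954 ]), 'finger_gap': 0.9986235884271708}invalid input: not JSON, or not a number
```

View pics/top0.png

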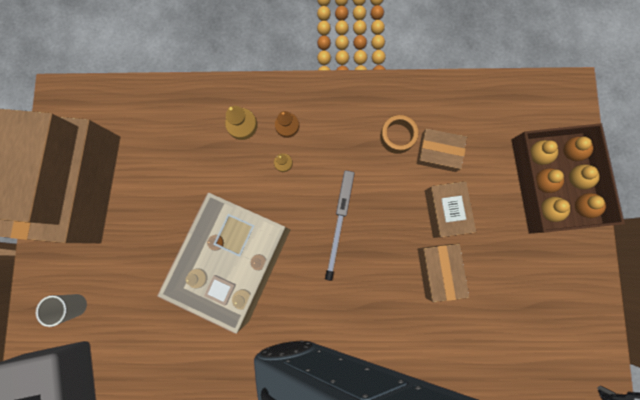

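View pics/side0.png

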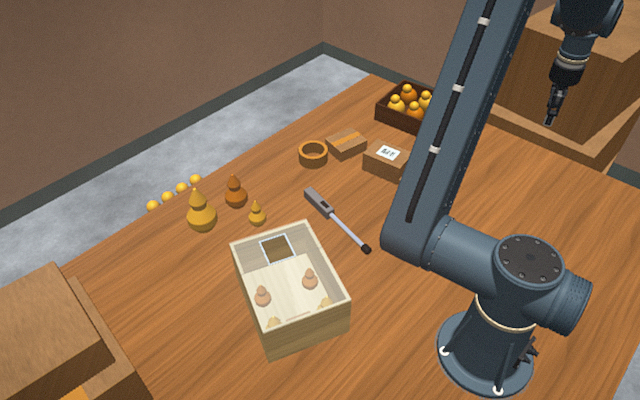

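```bash
python3 - <<'E'
from h import *
i=cv2.imread('pics/top0.png')
cv2.imwrite('pics/c1.png',cv2.resize(i[180:340,150:300],None,fx=3.75,fy=3.75,interpolation=cv2.INTER_CUBIC))
cv2.imwrite('pics/c2.png',cv2.resize(i[120:310,310:490],None,fx=3.15,fy=3.15,interpolation=cv2.INTER_CUBIC))
E
```

```text
(no output)
```

View pics/c1.png

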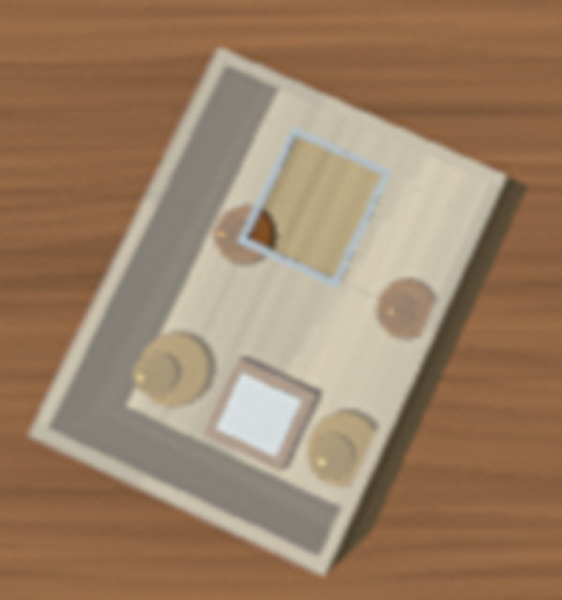

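View pics/c2.png

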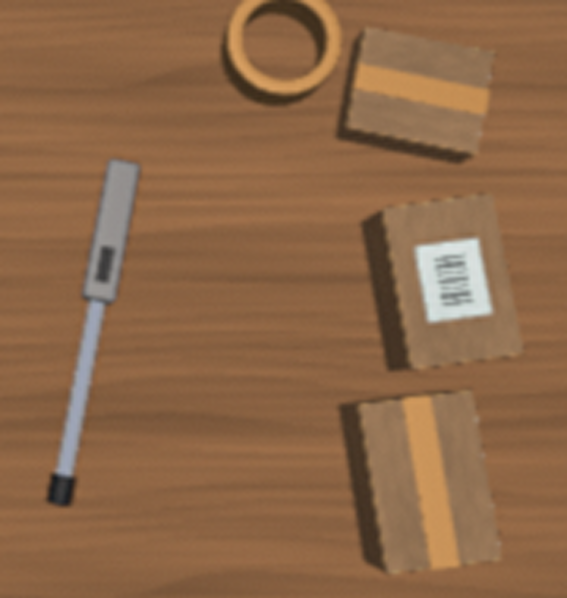

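```bash
python3 - <<'E'
from h import *
np.set_printoptions(precision=4,suppress=True)
s=load('top0')
def q(name,pts,z,off,k):
    P=np.array([pt(s,off[0]+(a+.5)/k-.5,off[1]+(b+.5)/k-.5,z) for a,b in pts])
    print(name,'c',P.mean(0),'edges',np.linalg.norm(P-np.roll(P,-1,0),axis=1),'ang',[round(np.degrees(np.arctan2(*(np.roll(P,-1,0)-P)[i,[1,0]])),1) for i in range(len(P))]); return P
b=((150,180),3.75);w=((310,120),3.15)
q('bin',[(220,48),(508,178),(325,575),(32,435)],.135,*b)
q('open',[(293,132),(390,174),(338,284),(240,240)],.135,*b)
q('handle',[(107,160),(141,166),(115,302),(84,297)],.034,*w)
print(q('tube',[(124,163),(60,503)],.017,*w))
q('label',[(415,247),(479,238),(493,314),(430,323)],.07,*w)
q('lab',[(382,210),(490,195),(522,353),(410,368)],.07,*w)
q('plain',[(358,403),(474,391),(500,560),(385,573)],.07,*w)
q('flat',[(366,28),(494,50),(476,157),(346,128)],.045,*w)
for n,u,v in [('tbl',300,220),('label',453,209),('handle',345,190),('plain',445,270),('flat',443,145),('tape',383,133),('gs',282,162),('gm',286,122),('gb',239,120),('cover',235,275)]: print(n,pt(s,u,v))
E
```

```text
bin c [0.4168 0.1986 0.135 ] edges [0.1997 0.2574 0.1974 0.2578] ang [np.float64(-114.5), np.float64(155.5), np.float64(65.6), np.float64(-24.0)]
open c [0.4758 0.1737 0.135 ] edges [0.0665 0.0735 0.0669 0.0731] ang [np.float64(-113.5), np.float64(155.5), np.float64(66.1), np.float64(-24.8)]
handle c [ 0.5867 -0.0906  0.034 ] edges [0.0289 0.1164 0.0258 0.1169] ang [np.float64(-100.8), np.float64(168.3), np.float64(80.4), np.float64(-10.2)]
tube c [ 0.5059 -0.0741  0.017 ] edges [0.289 0.289] ang [np.float64(168.6), np.float64(-11.4)]
[[ 0.6475 -0.1027  0.017 ]
 [ 0.3642 -0.0455  0.017 ]]
label c [ 0.5394 -0.3587  0.07  ] edges [0.0515 0.0609 0.0502 0.061 ] ang [np.float64(-82.4), np.float64(-173.2), np.float64(97.7), np.float64(8.0)]
lab c [ 0.5391 -0.3561  0.07  ] edges [0.0873 0.127  0.0886 0.1265] ang [np.float64(-82.5), np.float64(-172.3), np.float64(97.2), np.float64(7.1)]
plain c [ 0.384  -0.3303  0.07  ] edges [0.091  0.1285 0.0884 0.1294] ang [np.float64(-84.5), np.float64(-174.7), np.float64(96.0), np.float64(6.5)]
flat c [ 0.701  -0.3487  0.045 ] edges [0.1076 0.0935 0.1088 0.0883] ang [np.float64(-100.9), np.float64(167.3), np.float64(76.4), np.float64(-13.5)]
tbl [0.5191 0.0302 0.0002]
label [ 0.5382 -0.3557  0.0724]
handle [ 0.5945 -0.0903  0.0334]
plain [ 0.3894 -0.3291  0.0682]
flat [ 0.7098 -0.3485  0.0462]
tape [ 0.745  -0.1929  0.0434]
gs [0.663  0.0717 0.0686]
gm [0.7607 0.0594 0.0936]
gb [0.7594 0.1736 0.1155]
cover [0.3849 0.1682 0.1346]
```

```bash
python3 - <<'E'
from h import *
np.set_printoptions(precision=3,suppress=True)
s=load('top0')
for u,v in [(519,180),(570,128),(612,180),(568,228),(560,190),(595,150),(90,200),(60,190),(20,130),(45,180),(72,205),(105,170),(115,140),(100,235),(52,310),(40,300),(60,360),(20,220),(605,140),(300,75),(30,250)]: print(u,v,pt(s,u,v))
s=load('side0')
for u,v in [(50,380),(30,320),(110,330),(600,90),(520,180),(620,140)]: print('side',u,v,pt(s,u,v))
i=manip.sense(); print(R.from_quat(i['tool_rot']).as_matrix())
E
```

```text
519 180 [ 0.623 -0.562  0.002]
570 128 [ 0.744 -0.665  0.072]
612 180 [ 0.608 -0.756  0.071]
568 228 [ 0.489 -0.634  0.072]
560 190 [ 0.594 -0.666  0.006]
595 150 [ 0.695 -0.749  0.036]
90 200 [0.568 0.555 0.076]
60 190 [0.58  0.571 0.161]
20 130 [0.702 0.622 0.228]
45 180 [0.595 0.571 0.208]
72 205 [0.548 0.557 0.137]
105 170 [0.652 0.544 0.043]
115 140 [0.739 0.533 0.026]
100 235 [0.482 0.562 0.012]
52 310 [0.295 0.646 0.047]
40 300 [ 0.313  0.717 -0.002]
60 360 [0.197 0.565 0.117]
20 220 [0.506 0.596 0.232]
605 140 [ 0.712 -0.752  0.069]
300 75 [0.931 0.031 0.003]
30 250 [ 0.444  0.758 -0.003]
side 50 380 [0.51  0.68  0.205]
side 30 320 [0.632 0.651 0.228]
side 110 330 [0.572 0.553 0.135]
side 600 90 [ 0.163 -1.024  0.134]
side 520 180 [ 0.197 -0.595 -0.003]
side 620 140 [ 0.066 -1.404 -0.245]
[[-0.     0.309 -0.951]
 [ 0.002 -0.951 -0.309]
 [-1.    -0.002 -0.   ]]
```

View pics/wrist0.png

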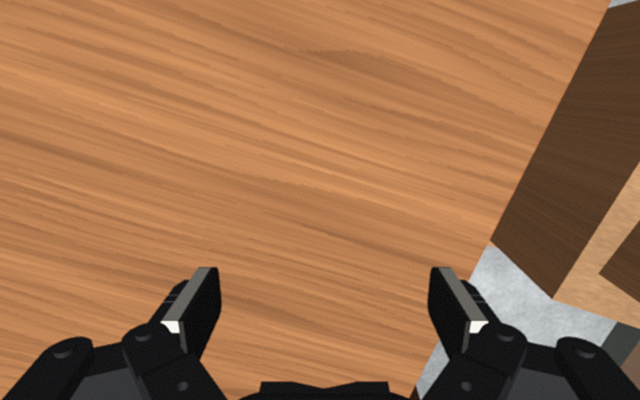

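```bash
python3 - <<'E'
from h import *
np.set_printoptions(precision=3,suppress=True,linewidth=200)
s=load('top0')
for v in (130,150,170,190,210,230):
    print(v,[tuple(np.round(pt(s,u,v),3)[[1,2]].tolist()) for u in range(2,122,9)], pt(s,40,v)[0].round(3))
i=cv2.imread('pics/top0.png');j=cv2.imread('pics/side0.png')
cv2.imwrite('pics/c3.png',np.hstack([cv2.resize(i[90:310,0:150],None,fx=2.6,fy=2.6),cv2.resize(j[240:400,0:160],(390,572))]))
E
```

```text
130 [(0.66, 0.229), (0.64, 0.23), (0.622, 0.228), (0.599, 0.231), (0.581, 0.229), (0.563, 0.227), (0.559, 0.207), (0.559, 0.18), (0.558, 0.153), (0.545, 0.139), (0.536, 0.121), (0.535, 0.087), (0.568, -0.004), (0.541, -0.001)] 0.701
150 [(0.656, 0.227), (0.635, 0.229), (0.615, 0.23), (0.595, 0.23), (0.576, 0.229), (0.566, 0.218), (0.564, 0.195), (0.561, 0.171), (0.563, 0.138), (0.543, 0.137), (0.541, 0.106), (0.54, 0.073), (0.54, 0.034), (0.535, 0.0)] 0.656
170 [(0.65, 0.228), (0.632, 0.226), (0.611, 0.229), (0.591, 0.229), (0.573, 0.228), (0.569, 0.208), (0.568, 0.184), (0.568, 0.155), (0.559, 0.138), (0.546, 0.126), (0.547, 0.091), (0.546, 0.057), (0.543, 0.022), (0.533, -0.002)] 0.613
190 [(0.645, 0.228), (0.627, 0.227), (0.604, 0.231), (0.588, 0.227), (0.572, 0.222), (0.572, 0.198), (0.571, 0.172), (0.571, 0.145), (0.553, 0.14), (0.552, 0.111), (0.549, 0.08), (0.55, 0.042), (0.55, 0.004), (0.527, -0.0)] 0.572
210 [(0.639, 0.229), (0.62, 0.229), (0.601, 0.228), (0.583, 0.227), (0.576, 0.212), (0.577, 0.185), (0.575, 0.162), (0.568, 0.143), (0.558, 0.127), (0.556, 0.098), (0.555, 0.066), (0.556, 0.026), (0.549, -0.001), (0.524, -0.001)] 0.529
230 [(0.716, 0.138), (0.69, 0.142), (0.671, 0.14), (0.65, 0.14), (0.629, 0.14), (0.61, 0.138), (0.587, 0.14), (0.566, 0.14), (0.561, 0.117), (0.56, 0.085), (0.56, 0.051), (0.56, 0.014), (0.545, -0.002), (0.52, -0.001)] 0.49
```

View pics/c3.png

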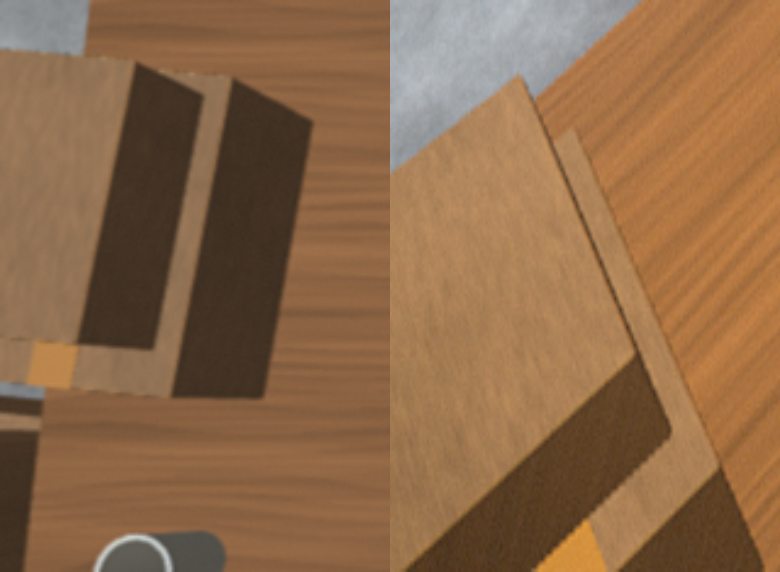

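```bash
python3 -m crank '[1,60,75,0,-0.1, 1,110,135,0,-0.2, 1,160,200,-10,-0.3, 1,210,265,-30,-0.4, 1,260,330,-50,-0.513, 1,310,390,-70,-0.513, 1,350,445,-90,-0.513, 1,385,488,-100,-0.513, 1,396,503,-106,-0.513, 1,396,503,-106,-0.513]' 20; python3 - <<'E'
from h import *
s=snap('wrist','w1'); print(manip.sense()['tcp_pos'],manip.sense()['t'])
E
```

```text
t: 1.4
tcp_pos: [0.5741, -0.1103, 0.1559]
tool_rot: [0.704, -0.07, -0.704, -0.07]
force: [1.0, -1.0, 0.3]
finger_gap: 1.006
[ 0.57729138 -0.10399727  0.15436142] 1.45
```

View pics/w1.png

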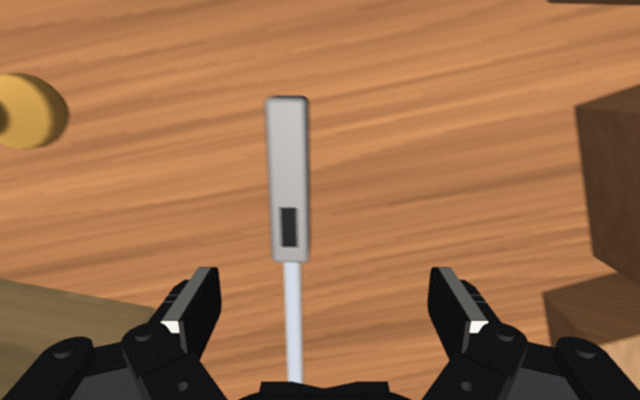

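```bash
python3 -m crank '[1,0,0,0,0]'; python3 - <<'E'
from h import *
np.set_printoptions(precision=4,suppress=True)
s=load('w1'); P=[pt(s,u,v,.034) for u,v in [(266,97),(307,97),(310,262),(274,262)]]
P=np.array(P); print(P,P.mean(0)); d=P[2]+P[3]-P[0]-P[1]; print(np.degrees(np.arctan2(d[1],d[0])),np.linalg.norm(d)/2)
i=manip.sense(); print(i['tcp_pos'],R.from_quat(i['tool_rot']).as_matrix())
E
```

```text
t: 1.58
tcp_pos: [0.5733, -0.1099, 0.1556]
tool_rot: [-0.703, 0.069, 0.704, 0.069]
force: [0.2, 0.4, -0.3]
finger_gap: 0.997
[[ 0.6523 -0.0884  0.034 ]
 [ 0.6471 -0.114   0.034 ]
 [ 0.532  -0.0913  0.034 ]
 [ 0.5372 -0.0652  0.034 ]] [ 0.5922 -0.0898  0.034 ]
168.73070927816994 0.11737123692777983
[ 0.5733 -0.1099  0.1556] [[-0.0017 -0.1936 -0.9811]
 [ 0.0004 -0.9811  0.1936]
 [-1.     -0.0001  0.0017]]
```

```bash
python3 -m crank '[1,17.5,19.5,-20,0, 1,17.5,19.5,-60,0, 1,17.5,19.5,-95,0, 1,17.5,19.5,-115,0, 1,17.5,19.5,-126,0, 1,17.5,19.5,-126,0, 0,17.5,19.5,-126,0, 0,17.5,19.5,-126,0, 0,17.5,19.5,-126,0, 0,17.5,19.5,-126,0]' 40; python3 - <<'E'
from h import *
s=snap('wrist','w2'); print(manip.sense()['tcp_pos'],manip.sense()['finger_gap'])
E
```

```text
t: 2.82
tcp_pos: [0.5911, -0.0924, 0.0314]
tool_rot: [0.704, -0.07, -0.703, -0.07]
force: [-0.7, 0.8, 3.5]
finger_gap: 0.316
[ 0.59106461 -0.09243365  0.03137164] 0.32333655154900814
```

View pics/w2.png

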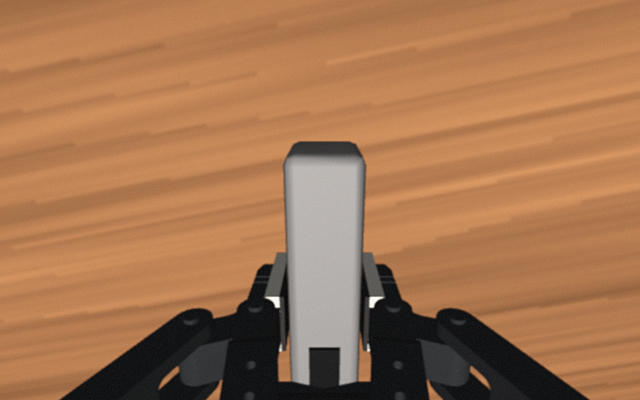

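```bash
python3 -m crank '[0,0,0,20,0, 0,0,0,60,0, 0,0,0,105,0, 0,0,10,155,0, 0,0,35,205,0.08, 0,0,70,240,0.2, 0,0,110,255,0.33, 0,0,150,255,0.46, 0,0,190,255,0.59, 0,0,230,255,0.72]' 40;  python3 -m crank '[0,2,40,0,0.13, 0,4,80,0,0.26, 0,6,120,0,0.39, 0,7,160,0,0.52, 0,8,200,0,0.65, 0,8,240,0,0.78, 0,9,280,0,0.9, 0,9,315,0,0.966, 0,9,315,0,0.966, 0,9,315,0,0.966]'
python3 - <<'E'
from h import *
print(manip.sense()['tcp_pos'],R.from_quat(manip.sense()['tool_rot']).as_matrix())
snap('top','t2');snap('side','s2')
E
```

```text
t: 4.12
tcp_pos: [0.5896, 0.1388, 0.2863]
tool_rot: [-0.683, -0.183, 0.683, -0.184]
force: [0.6, -1.4, -1.9]
finger_gap: 0.318
t: 5.38
tcp_pos: [0.5989, 0.4519, 0.2855]
tool_rot: [-0.52, -0.478, 0.521, -0.479]
force: [0.2, -0.9, -2.1]
finger_gap: 0.32
[0.59894879 0.45188529 0.28551782] [[-9.23438718e-04  9.96456830e-01 -8.41007380e-02]
 [-1.38369188e-03 -8.41019665e-02 -9.96456193e-01]
 [-9.99998616e-01 -8.03796721e-04  1.45645223e-03]]
```

View pics/t2.png

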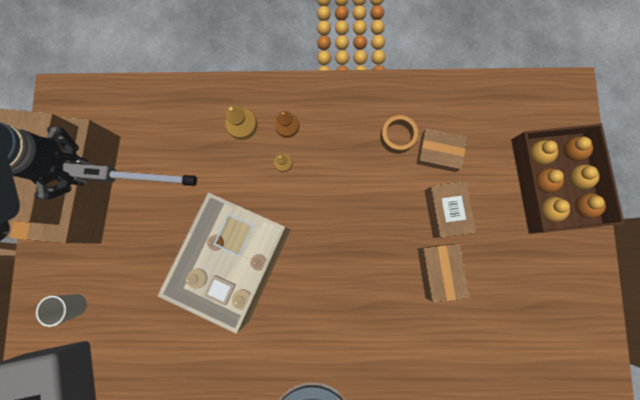

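View pics/s2.png

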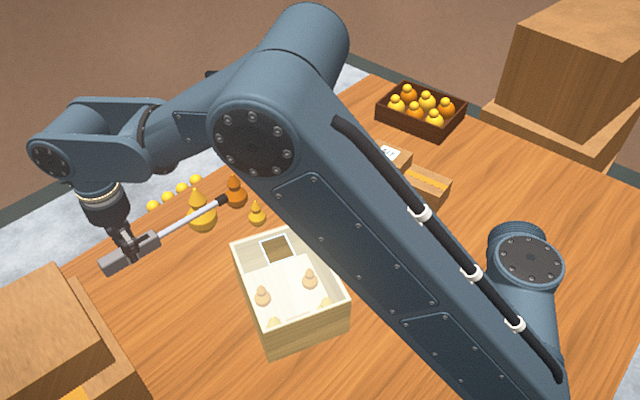

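```bash
python3 -m crank '[0,0,25,0,0, 0,0,55,0,0, 0,0,74,0,0, 0,0,81,0,0, 0,0,81,-6,0, 0,0,81,-14,0, 0,0,81,-20,0, 0,0,81,-20,0]' 20; for i in 1; do python3 -m crank '[0,0,0,-4,0, 0,0,0,-7,0, 0,0,0,-10,0, 0,0,0,-10,0]'; done
python3 - <<'E'
from h import *
snap('side','s3')
i=cv2.imread('pics/s3.png'); cv2.imwrite('pics/c4.png',cv2.resize(i[170:330,30:270],None,fx=3,fy=3))
E
```

```text
t: 6.48
tcp_pos: [0.5993, 0.5327, 0.2643]
tool_rot: [-0.52, -0.478, 0.522, -0.478]
force: [-0.3, -0.9, -1.7]
finger_gap: 0.319
t: 6.98
tcp_pos: [0.6, 0.5332, 0.2605]
tool_rot: [0.522, 0.478, -0.519, 0.479]
force: [-3.0, -4.7, 10.6]
finger_gap: 0.319
```

View pics/c4.png

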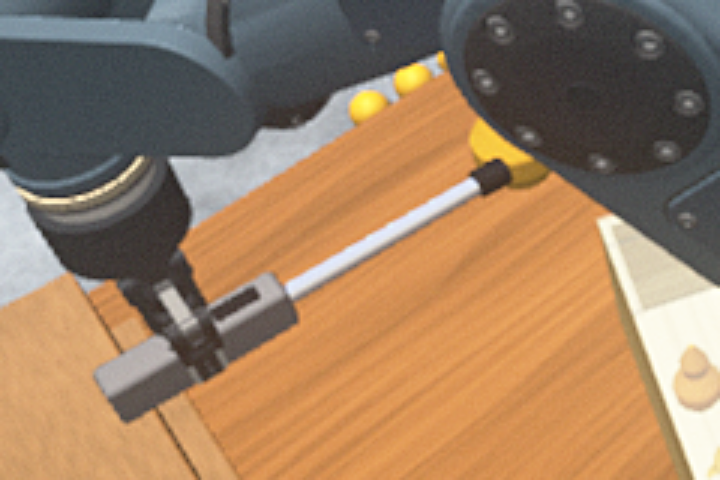

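```bash
python3 -m crank '[0,0,0,-3,0, 0,0,0,-6,0, 0,0,0,-6,0]';python3 -m crank '[0,0,0,-3,0, 0,0,0,-6,0, 0,0,0,-6,0]'
python3 - <<'E'
from h import *
s=manip.sense(); print(s['ft_torque'],R.from_quat(s['tool_rot']).as_matrix())
snap('side','s4')
i=cv2.imread('pics/s4.png'); cv2.imwrite('pics/c5.png',cv2.resize(i[170:330,30:270],None,fx=3,fy=3))
E
```

```text
t: 7.4
tcp_pos: [0.6003, 0.5318, 0.2554]
tool_rot: [0.521, 0.477, -0.52, 0.48]
force: [-4.6, -8.7, 11.9]
finger_gap: 0.32
t: 7.78
tcp_pos: [0.6004, 0.5308, 0.2492]
tool_rot: [-0.521, -0.477, 0.521, -0.48]
force: [-4.8, -10.5, 13.1]
finger_gap: 0.322
[-1.23191435  0.66205292  0.14623009] [[ 0.00301889  0.99640201 -0.08469897]
 [-0.00353102 -0.0846882  -0.99640124]
 [-0.99998921  0.0033071   0.00326265]]
```

View pics/c5.png

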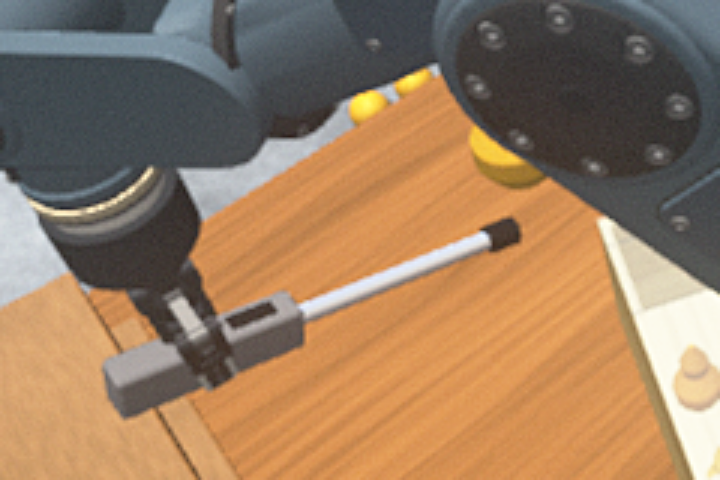

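```bash
python3 -m crank '[0,0,-1,-4,0, 0,0,-2,-8,0, 0,0,-2,-12,0, 0,0,-3,-15,0, 0,0,-3,-15,0]';python3 -m crank '[0,0,0,-4,0, 0,0,0,-8,0, 0,0,0,-10,0, 0,0,0,-10,0]'
python3 - <<'E'
from h import *
snap('side','s5')
i=cv2.imread('pics/s5.png'); cv2.imwrite('pics/c6.png',cv2.resize(i[170:330,30:270],None,fx=3,fy=3))
E
```

```text
t: 8.45
tcp_pos: [0.6004, 0.5298, 0.2338]
tool_rot: [0.522, 0.478, -0.519, 0.479]
force: [-3.3, -6.4, 10.6]
finger_gap: 0.323
t: 8.95
tcp_pos: [0.6009, 0.5308, 0.224]
tool_rot: [0.523, 0.478, -0.518, 0.479]
force: [-2.9, -4.9, 10.9]
finger_gap: 0.32
```

View pics/c6.png

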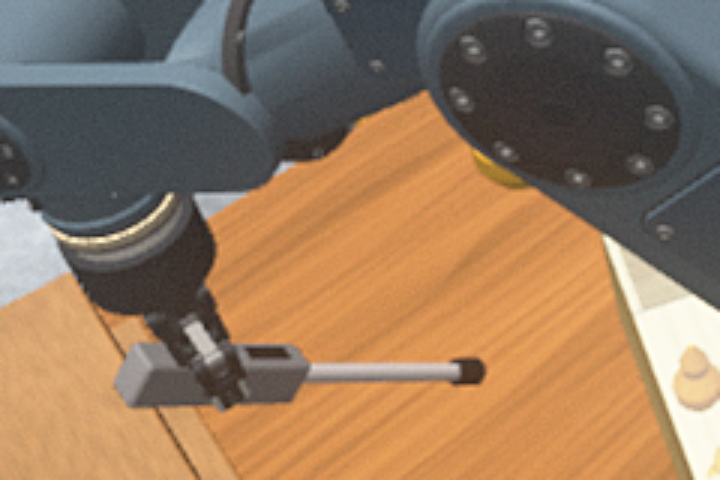

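```bash
python3 -m crank '[0,0,0,0,0, 0,0,0,0,0, 0,0,0,8,0, 0,0,-4,20,0, 0,0,-20,40,0, 0,0,-50,65,0, 0,0,-50,65,0, 0,0,-50,65,0]' 70
python3 - <<'E'
from h import *
np.set_printoptions(precision=4,suppress=True)
s=manip.sense();print(s['tcp_pos'],R.from_quat(s['tool_rot']).as_matrix())
a=snap('side','s6');b=snap('top','t6')
i=cv2.imread('pics/s6.png'); j=cv2.imread('pics/t6.png'); cv2.imwrite('pics/c7.png',np.vstack([cv2.resize(i[150:300,50:260],None,fx=3,fy=3)[:, :600],cv2.resize(j[140:220,50:250],None,fx=3,fy=3)]))
E
```

```text
t: 10.0
tcp_pos: [0.5996, 0.4801, 0.2841]
tool_rot: [0.521, 0.478, -0.521, 0.478]
force: [-0.7, -0.2, -2.7]
finger_gap: 0.317
[0.5996 0.4801 0.2841] [[ 0.0001  0.9964 -0.0846]
 [ 0.0005 -0.0846 -0.9964]
 [-1.      0.0001 -0.0006]]
```

View pics/c7.png

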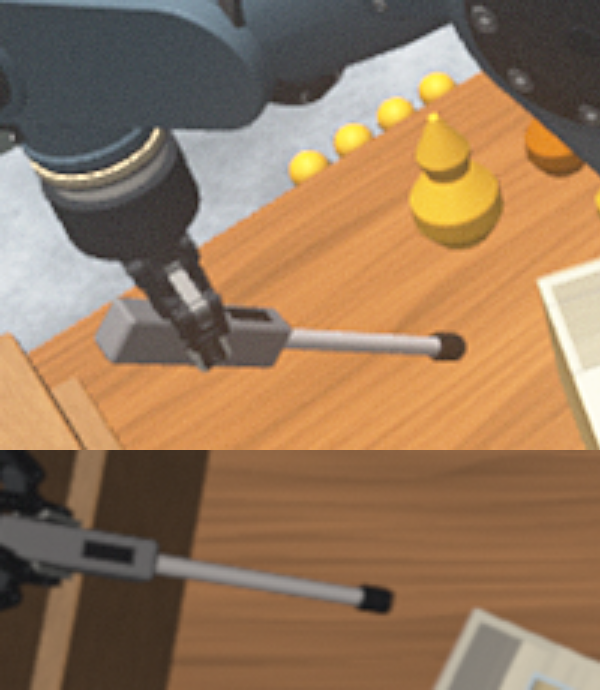

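```bash
cat >> h.py <<'E'
def tri(sa,ua,sb,ub):
    o=[];d=[]
    for s,(u,v) in((sa,ua),(sb,ub)):
        k=rot(s)@np.array([(u-s['cx'])/s['fx'],(v-s['cy'])/s['fy'],1.]);d.append(k/np.linalg.norm(k));o.append(np.array(s['origin']))
    A=np.stack([d[0],-d[1]],1);t=np.linalg.lstsq(A,o[1]-o[0],rcond=None)[0]
    p,q=o[0]+t[0]*d[0],o[1]+t[1]*d[1];return (p+q)/2,np.linalg.norm(p-q)
E
python3 - <<'E'
from h import *
np.set_printoptions(precision=4,suppress=True)
a=load('side' and 's6');b=load('t6')
n,e1=tri(a,(196,264.3),b,(170,188.3)); h,e2=tri(a,(146.7,262.7),b,(102.3,177.3))
d=n-h;L=np.linalg.norm(d);print(n,h,e1,e2,L,'tilt',np.degrees(np.arcsin(-d[2]/L)),'head',np.degrees(np.arctan2(d[1],d[0])))
u=d/L;print('origin centreline',h-u*.06,'nose',h+u*.17)
for s,p in((a,(196,264)),(b,(170,188)),(a,(170,263)),(b,(136,183))):print(pt(s,*p))
E
```

```text
[0.5861 0.3301 0.1266] [0.5925 0.4305 0.2259] 0.0038367009344205246 0.009131817048558836 0.14132577273371608 tilt 44.624938627734714 head -93.67266253719178
origin centreline [0.5953 0.4731 0.268 ] nose [0.5848 0.3097 0.1065]
[0.5816 0.3302 0.1309]
[0.5875 0.3292 0.1319]
[0.5851 0.3845 0.1842]
[0.5908 0.3836 0.1839]
```

```bash
python3 - <<'E'
from h import *
np.set_printoptions(precision=4,suppress=True)
for f in('s6','t6'):
    s=load(f); pts=[]
    H,W=s['range_z'].shape
    vv,uu=np.mgrid[0:H,0:W]
    c=np.stack([(uu-s['cx'])/s['fx'],(vv-s['cy'])/s['fy'],np.ones_like(uu,float)],-1)*s['range_z'][...,None]
    P=c@rot(s).T+np.array(s['origin'])
    m=(abs(P[...,0]-.588)<.025)&(P[...,1]>.31)&(P[...,1]<.42)&(P[...,2]>.07)&(P[...,2]<.25)&(s['range_z']>0)&(abs(P[...,2]-(.131+(P[...,1]-.33)))<.03)
    Q=P[m]; 
    t=Q[Q[:,1]>.345]; mu=t.mean(0); d=np.linalg.svd(t-mu)[2][0]; d*=-np.sign(d[2]); 
    print(f,m.sum(),len(t),mu,d,'tilt',np.degrees(np.arcsin(-d[2])),'head',np.degrees(np.arctan2(d[1],d[0])),'min y,z',Q[:,1].min(),Q[:,2].min())
E
```

```text
s6 374 250 [0.5843 0.3834 0.1793] [-0.0628 -0.6976 -0.7137] tilt 45.53937990281798 head -95.14699034123927 min y,z 0.310239290593338 0.10370850466806847
t6 469 317 [0.5907 0.3846 0.1857] [-0.063  -0.704  -0.7074] tilt 45.020714471805306 head -95.11422571702538 min y,z 0.31004206127046013 0.11282077056268258
```

```bash
python3 -m crank '[0,0,0,25,0, 0,0,0,65,0, 0,3,-20,95,0, 0,8,-60,100,-0.05, 0,14,-105,100,-0.1, 0,20,-155,100,-0.17, 0,26,-205,100,-0.25, 0,33,-255,100,-0.33, 0,40,-305,100,-0.41, 0,46,-355,100,-0.5]' 70;  python3 -m crank '[0,7,-50,0,-0.08, 0,14,-100,0,-0.16, 0,21,-150,0,-0.24, 0,28,-200,0,-0.28, 0,35,-250,0,-0.28, 0,42,-300,0,-0.28, 0,46,-335,0,-0.28, 0,46,-350,0,-0.28, 0,46,-350,0,-0.28, 0,46,-350,0,-0.28]'
python3 - <<'E'
from h import *
s=manip.sense();M=R.from_quat(s['tool_rot']).as_matrix();print(s['tcp_pos'],np.degrees(np.arctan2(M[1,2],M[0,2]))%360)
E
```

```text
t: 11.35
tcp_pos: [0.6455, 0.1247, 0.3825]
tool_rot: [-0.623, -0.335, 0.624, -0.334]
force: [0.4, -0.5, -1.1]
finger_gap: 0.321
t: 12.6
tcp_pos: [0.6916, -0.2224, 0.3835]
tool_rot: [-0.663, -0.246, 0.663, -0.245]
force: [-0.1, 0.0, -2.1]
finger_gap: 0.322
[ 0.69157398 -0.22240796  0.38347611] 220.60437198401254
```

```bash
python3 -m crank '[0,0,-1,-15,0, 0,0,-2,-45,0, 0,0,-4,-75,0, 0,0,-4,-92,0, 0,0,-4,-101,0, 0,0,-4,-101,0, 0,0,-4,-101,0]'
python3 - <<'E'
from h import *
s=manip.sense();M=R.from_quat(s['tool_rot']).as_matrix();print(s['tcp_pos'],np.degrees(np.arctan2(M[1,2],M[0,2]))%360)
snap('top','t7');snap('side','s7')
i=cv2.imread('pics/s7.png'); j=cv2.imread('pics/t7.png'); cv2.imwrite('pics/c8.png',np.vstack([cv2.resize(i[70:220,280:480],None,fx=3,fy=3)[:300],cv2.resize(j[130:230,350:550],None,fx=3,fy=3)]))
E
```

```text
t: 13.48
tcp_pos: [0.6922, -0.2287, 0.284]
tool_rot: [0.664, 0.244, -0.663, 0.245]
force: [-0.6, -0.4, -0.9]
finger_gap: 0.317
[ 0.69219765 -0.22866992  0.28403065] 220.5031582170145
```

View pics/c8.png

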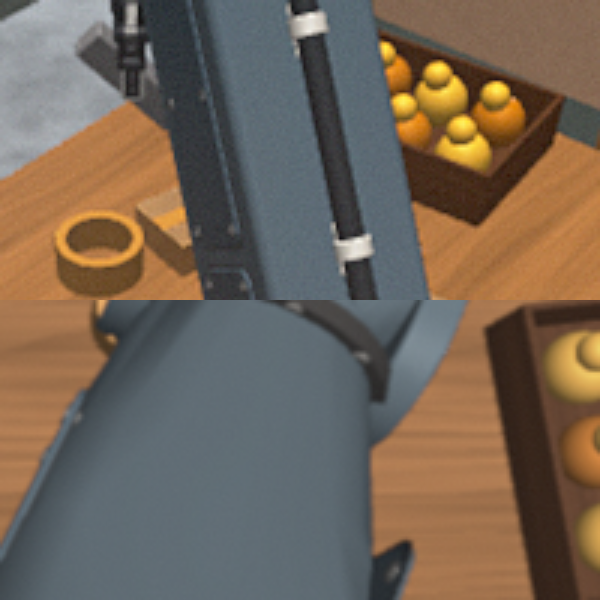

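View pics/s7.png

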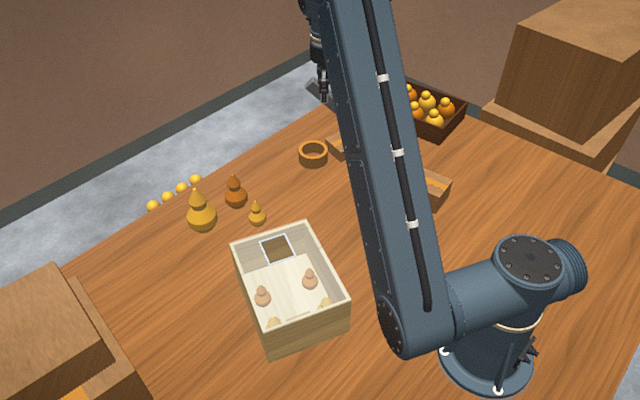

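```bash
python3 -m crank '[0,0,0,0,0, 0,0,0,0,0, 0,0,0,0,0, 0,0,0,0,0, 0,0,0,0,0, 0,0,0,0,0, 0,0,0,0,0, 0,0,0,0,0, 0,0,0,0,0, 0,0,0,0,0]'
python3 - <<'E'
from h import *
s=manip.sense();print(s['tcp_pos'],s['qd'])
s=snap('wrist','w7')
E
```

```text
t: 14.82
tcp_pos: [0.6915, -0.2284, 0.2826]
tool_rot: [0.663, 0.245, -0.663, 0.245]
force: [-0.4, -0.4, -1.6]
finger_gap: 0.319
[ 0.69151064 -0.22842692  0.28257201] [-1.11237675e-03  3.07054750e-04  6.71006422e-05 -2.64217024e-04
 -7.71184546e-04 -6.17773096e-04]
```

View pics/w7.png

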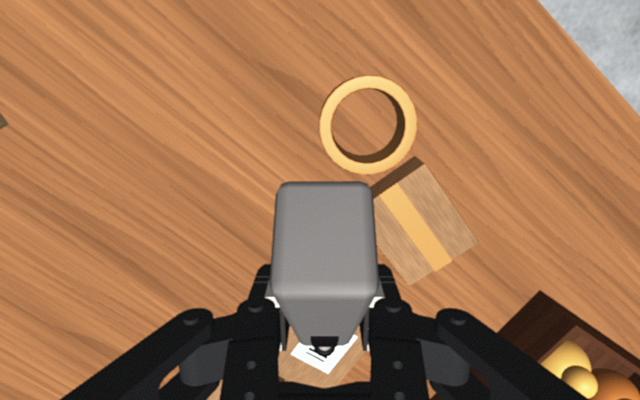

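```bash
python3 - <<'E'
from h import *
s=load('w7'); print(px(s,[.539,-.3575,.0705]),px(s,[.568,-.334,.110]),[px(s,p) for p in ([.56,-.33,.07],)])
i=cv2.imread('pics/w7.png'); cv2.imwrite('pics/c9.png',cv2.resize(i[310:400,260:380],None,fx=6,fy=6,interpolation=cv2.INTER_CUBIC))
E
```

```text
(np.float64(321.8751203943425), np.float64(347.9860262446291)) (np.float64(322.5808544058947), np.float64(344.8730861497315)) [(np.float64(315.09702569070953), np.float64(321.92001867146143))]
```

View pics/c9.png

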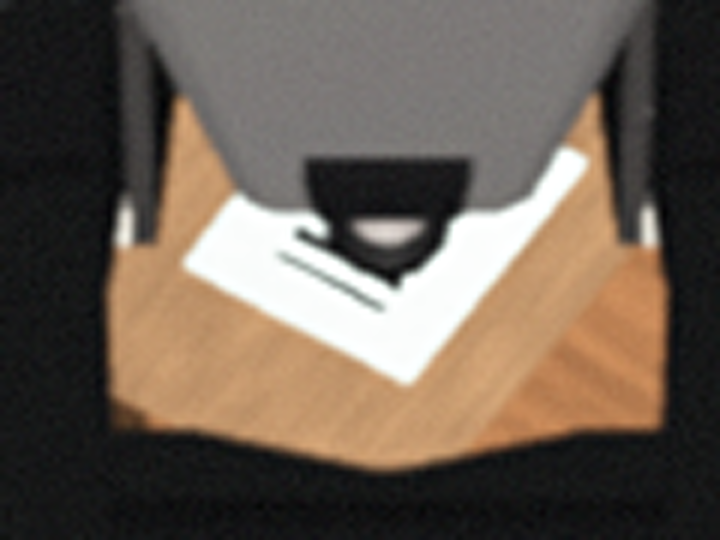

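```bash
python3 -m crank '[0,0,0,30,0, 0,0,0,70,0, 0,0,20,90,-0.1, 0,-5,50,90,-0.22, 0,-9,85,90,-0.34, 0,-13,120,90,-0.46, 0,-17,155,90,-0.58, 0,-21,190,90,-0.7, 0,-25,225,90,-0.82, 0,-28,255,90,-0.94]';  python3 -m crank '[0,-3,30,0,-0.1, 0,-6,50,0,-0.19, 0,-8,63,0,-0.19, 0,-8,63,0,-0.19, 0,-8,63,0,-0.19]'
python3 - <<'E'
from h import *
np.set_printoptions(precision=4,suppress=True)
s=manip.sense();M=R.from_quat(s['tool_rot']).as_matrix();print(s['tcp_pos'],np.degrees(np.arctan2(M[1,2],M[0,2]))%360)
a=snap('top','t8');b=snap('side','s8')
t=load('top0'); c=np.array([.4168,.1986]); bx=np.array([.9107,-.4131]);by=np.array([.4131,.9107])
for n,(u,v),z in(('tag',(264,409),.028),('open',(315.3,207.5),.135)):
    p=pt(t,150+(u+.5)/3.75-.5,180+(v+.5)/3.75-.5,z); print(n,p,(p[:2]-c)@bx,(p[:2]-c)@by)
E
```

```text
t: 16.12
tcp_pos: [0.6632, 0.028, 0.3728]
tool_rot: [0.702, -0.083, -0.702, -0.084]
force: [0.4, 0.1, -2.2]
finger_gap: 0.315
t: 16.75
tcp_pos: [0.6557, 0.0887, 0.3726]
tool_rot: [0.691, -0.149, -0.691, -0.148]
force: [0.6, -0.4, -1.5]
finger_gap: 0.315
[0.6557 0.0887 0.3726] 155.75357861843267
tag [0.3432 0.232  0.028 ] -0.08079673909819211 -2.3829269994184956e-05
open [0.4756 0.1736 0.135 ] 0.06384631639669741 0.0015612757564414173
```

View pics/t8.png

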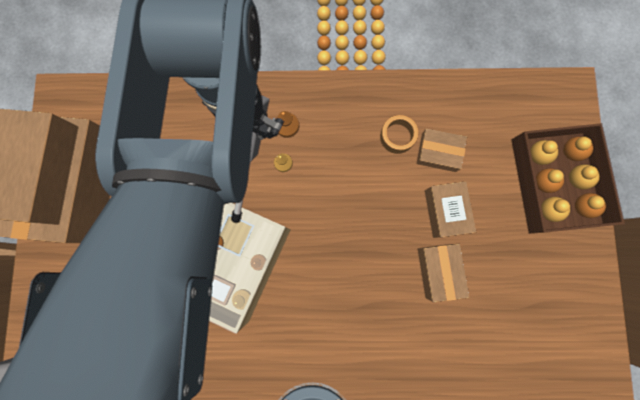

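View pics/s8.png

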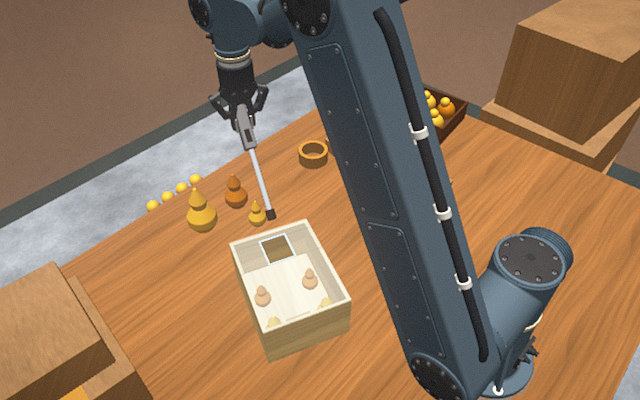

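```bash
python3 - <<'E'
from h import *
np.set_printoptions(precision=4,suppress=True)
s=load('s8');t=load('t8'); n=[.5074,.1555,.200]; print(px(s,n),px(t,n))
i=cv2.imread('pics/s8.png'); j=cv2.imread('pics/t8.png'); cv2.imwrite('pics/c10.png',np.hstack([cv2.resize(i[130:240,220:300],None,fx=5,fy=5),cv2.resize(j[190:255,215:265],(423,550))]))
E
```

```text
(np.float64(270.79714748094375), np.float64(218.1417622178594)) (np.float64(234.92522715248765), np.float64(219.01407571192382))
```

View pics/c10.png

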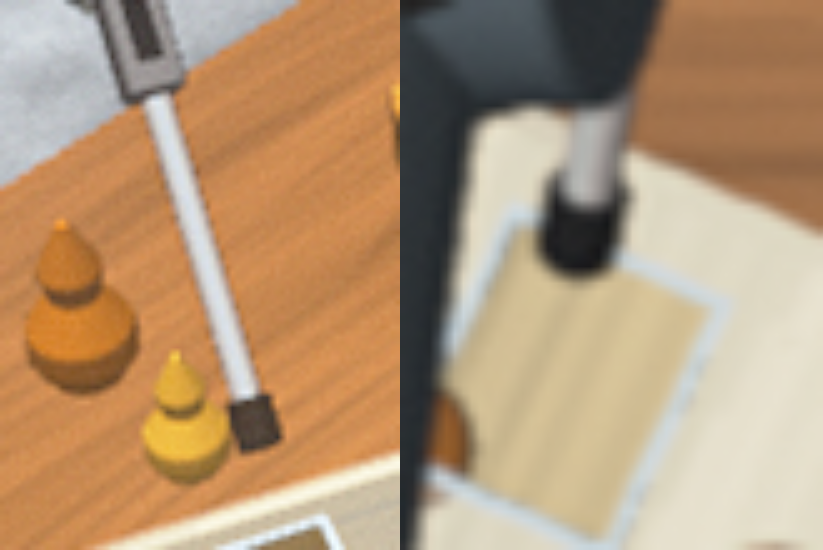

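```bash
python3 -m crank '[0,0,2,-12,0, 0,0,2,-27,0, 0,0,2,-32,0, 0,-10,6,-43,0, 0,-23,12,-58,0, 0,-36,18,-72,0, 0,-49,24,-86,0, 0,-60,29,-98,0, 0,-60,29,-98,0, 0,-60,29,-98,0]'
python3 - <<'E'
from h import *
np.set_printoptions(precision=4,suppress=True)
s=manip.sense();print(s['tcp_pos'],s['force'])
a=snap('top','t9');b=snap('side','s9')
i=cv2.imread('pics/s9.png'); j=cv2.imread('pics/t9.png'); cv2.imwrite('pics/c11.png',np.hstack([cv2.resize(i[180:300,220:320],None,fx=4,fy=4),cv2.resize(j[180:280,200:280],(384,480))]))
E
```

```text
t: 18.1
tcp_pos: [0.5965, 0.1184, 0.2751]
tool_rot: [0.692, -0.148, -0.691, -0.149]
force: [-0.1, 0.4, -1.9]
finger_gap: 0.317
[0.5965 0.1184 0.2751] [-0.077   0.3758 -1.9259]
```

View pics/c11.png

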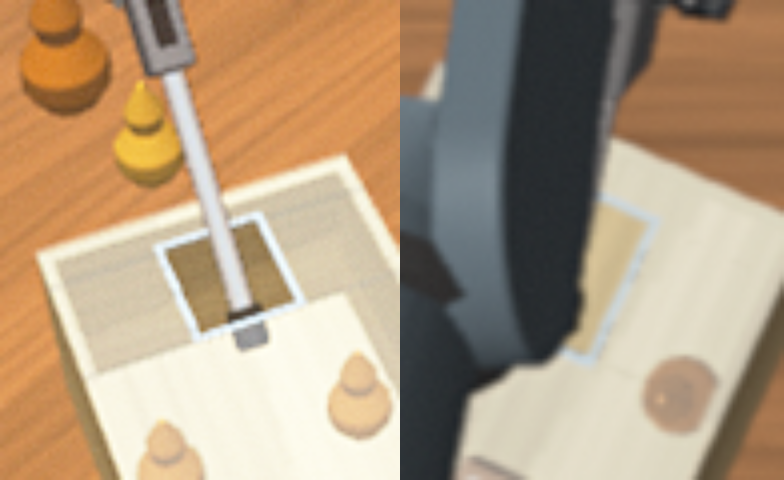

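```bash
python3 -m crank '[0,-8,3.5,-9,0, 0,-18,8,-20,0, 0,-29,13,-32,0, 0,-39,17.5,-43,0, 0,-48,21.5,-53,0, 0,-54,24,-60,0, 0,-56,25,-62,0, 0,-56,25,-62,0, 0,-56,25,-62,0]'
python3 - <<'E'
from h import *
np.set_printoptions(precision=4,suppress=True)
s=manip.sense();print(s['tcp_pos'],s['force'],s['qd'])
M=R.from_quat(s['tool_rot']).as_matrix();h=M[:,2]; n=s['tcp_pos']+.1627*h-np.array([0,0,.1726]); c=np.array([.4168,.1986]); bx=np.array([.9107,-.4131]);by=np.array([.4131,.9107])
print('nose',n,'bin',(n[:2]-c)@bx,(n[:2]-c)@by)
a=snap('top','t10');b=snap('side','s10');print(px(b,n))
i=cv2.imread('pics/s10.png'); cv2.imwrite('pics/c12.png',cv2.resize(i[170:320,210:360],None,fx=4,fy=4))
E
```

```text
t: 19.32
tcp_pos: [0.5402, 0.1434, 0.213]
tool_rot: [0.692, -0.148, -0.691, -0.149]
force: [-1.0, 0.7, -1.6]
finger_gap: 0.318
[0.5402 0.1434 0.213 ] [-1.0098  0.7068 -1.6392] [-0.0004 -0.0003  0.0003  0.0008  0.0019  0.0005]
nose [0.3919 0.2103 0.0402] bin -0.027503183561725836 0.0003505479678990925
(np.float64(292.8859455384132), np.float64(300.35253625245366))
```

View pics/c12.png

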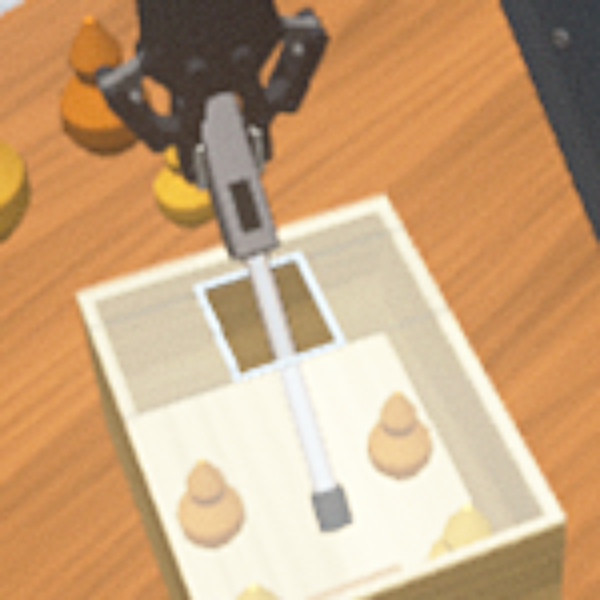

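View pics/t10.png

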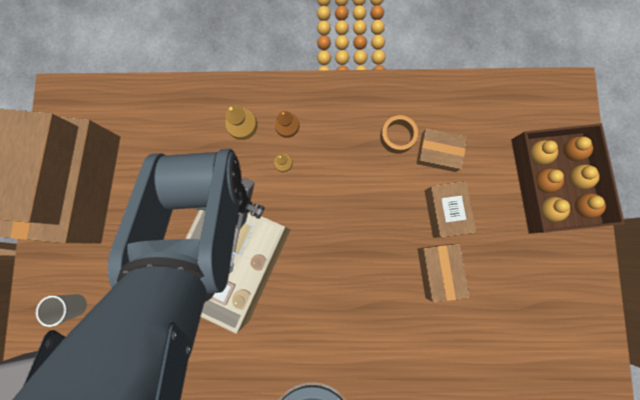

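```bash
for k in 1 2 3; do python3 -m crank '[0,0,0,0,0, 0,0,0,0,0]' | sed -n '1,2p;4p'; done; python3 - <<'E'
from h import *
s=snap('wrist','w10')
b=load('s10'); print([pt(b,210+u/4,170+v/4).round(4).tolist() for u,v in[(262,275),(255,252),(240,250),(265,247)]])
E
```

```text
t: 19.68
tcp_pos: [0.5396, 0.1435, 0.2127]
force: [0.6, 0.3, -1.6]
t: 19.92
tcp_pos: [0.5395, 0.1436, 0.2126]
force: [-0.0, 0.8, -2.4]
t: 20.18
tcp_pos: [0.5395, 0.1436, 0.2126]
force: [-0.4, -0.6, -1.9]
[[0.4866, 0.1653, 0.1515], [0.4893, 0.1664, 0.1709], [0.4957, 0.1721, 0.1726], [0.4869, 0.1605, 0.1721]]
```

View pics/w10.png

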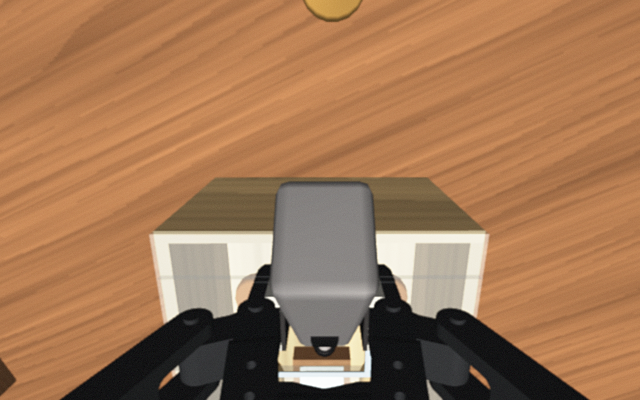

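Forces are at their free-hanging level (only the wand's weight), and the nose is centred in the lane. Handing in.

```bash
python3 -c "
from station import workorder; print(workorder.sign_off())"
```

```text
the job is handed in; nothing more can be done
None
```

The wand was aimed at the label, then passed through the cover opening, and I handed the job in at about 20 s with it still held inside the bin. The sign-off gives no verdict, so what follows is from my own measurements.

**Tilt:** The moves cannot tilt the tool. I gripped the handle's middle, set the grip to 20 N and pressed the handle's tail down on the tall carton stack at the left, with about 13 N, until the wand turned in the pads. I then tightened to 70 N. I had aimed for about 32° nose-down but got about 45°, which still fits the opening, so I kept it.

**Label:** I held the nose about 55 mm from the label centre for more than 1.3 s, within about 3 mm of the centreline by calculation. The wrist picture showed the label centred behind the nose. The side and top cameras were blocked by the arm at that moment.

**Bin:** I slid the nose in along its own axis, down through the opening. In the bin's frame:

| Check | Result | Needed |
|---|---|---|
| Nose x | −28 mm | −118 to 0 mm |
| Nose y | about 0 mm | ±88 mm |
| Nose height | 40 mm | 12 to 115 mm |
| Distance to tag | about 58 mm | under 85 mm |

The side picture agreed with the calculated nose position to about a pixel. The wrist force stayed at the free-hanging level, so I saw no sign of contact with the bin. The arm was still. The parcels, gourds and tape look unmoved in the top view.

**Disagreement:** My pixel reading of the tag was 81 mm from the bin's centre instead of the expected 85 mm. That is harmless at this distance.

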